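# Put the tucked-away rasp into its slotted holder

### The job

The flat rasp stands on its narrow edge with its handle pushed under the low bench shelf. Draw it out until the handle is completely clear of the shelf, set it down on the open bench (still on edge) and let go of it; then take it up by its handle and slide it blade first into the slot of the free wooden holder, under the steel strap, until it is fully home, and let go. Leave the carved stone, the tape roll and the brush where they are.

Things in the scene. Friction and masses are not known exactly. Their poses are not given: they have to be found in the camera images.
- rasp: flat rasp, about 0.28 kg, on its narrow edge: steel blade 150 long x 36 high x 6 thick, squared wooden handle 90 long x 40 high x 26 wide, lower edges flush (it stands stably on edge). Origin: at the shoulder where blade meets handle, on the lower edge, mid-thickness. +x runs along the blade to the tip (x 0 to 150), handle at x -90 to 0; y across the thickness, z up.
- rasp_tip (a point): middle of the blade's end face, 150 mm ahead of the rasp's origin, 18 mm above its lower edge
- rasp_butt (a point): middle of the handle's end face, 90 mm behind the rasp's origin, 20 mm above its lower edge
- rasp_grip (a point): middle of the handle, 45 mm behind the rasp's origin, 20 mm above its lower edge
- shelf: low fixed plywood shelf: board 130 deep (x) x 190 wide (y), underside 58 and top 72 mm above the bench, side cheeks 15 thick at the y ends, paper stock on its rear part (x > -16 mm) up to 102 mm. Origin under its middle at bench height. Its open front faces its own -x (edge at x = -65 mm); there 125 to 150 mm of the rasp's blade stick out, the handle is underneath.
- holder: free holder, fixed: light wooden block 165 long (x) x 60 wide (y) x 50 high, one slot along its middle, open on top and at the front. Origin at bench height under the middle of the front face, which looks to its own -x; the block extends to +x. A steel strap crosses over the slot at x = 100 to 124 mm, underside 50 mm above the bench: the blade must slide in under it.
- mouth (a point): middle of the slot's floor at the free holder's front face; axes as the holder's, blade goes in along +x. Slot: 10 wide (first 20 mm flare to 18 at the mouth), floor 8 mm above the bench, walls to 50 mm, end wall at x = 157 mm. Fully home: rasp's lower edge on the slot floor, handle's shoulder against the front face, so the rasp's origin is at this point.
- saw_holder: second fixed block of the same size, no strap; taken: a thin saw stands in its slot (its back 75 mm high), wooden handle sticking out at the far end (x = 175 to 270 mm). Not to be used. Origin and axes like the free holder's; either of the two may stand on the left.
- stone: bystander: white carved block 120 x 90 x 60 with a 20 mm hump, loose, origin under its middle
- tape: bystander: paper tape roll lying flat, 90 across, 24 high, loose, origin under its middle
- brush: bystander: hand brush lying on the bench beyond the holders' right side, loose, origin under its middle
There are look-alikes about, which are no part of the job. Leave any orange look-alike of the holder alone. Leave any purple look-alike of the rasp alone.

How it is judged:
By the outcome, as a careful person would: the job done as asked, in the order asked, and still so for the second after the job is handed in, with the robot touching nothing.
It also fails if it takes over 61 s, if anything falls off the work surface, if the arm or the gripper's body presses on something with over 40 N, if the wrist force passes 120 N, or if a joint passes its speed limit or range.

### The arm

A 6-joint arm with a two-finger parallel gripper is mounted at the origin on the work surface. World frame = base frame: x ahead of the robot, y to its left, z up, the work surface at z = 0. Lengths are in mm, angles in rad, forces in N, time in s.
With the tool pointing down it reaches from about 300 to 775 mm from the base axis. Payload 14.6 kg.
Tool frame: the origin (TCP) lies midway between the tips of the shut fingers; the grasp point (between the pads) lies 19 mm behind it; z points along the fingers, y is the line along which they close (so a half turn about z gives the same grasp; the last joint's range is limited). The gripper opens to 94 mm and grips with 3 to 60 N. Pads are 16 mm wide; open, the fingers measure 119 mm over their backs; the gripper's body (75 mm by 177 mm) begins 78 mm behind the grasp point.
Start: joints at [-1.296, 0.3, 1.521, -0, 1.321, -0.067], TCP at [184.344, -518.176, 205.446] pointing down, gripper open.
Joint ranges: [-3.03, 3.03], [-0.79, 2.21], [0.23, 2.52], [-1.04, 4.18], [0, 3.07], [-2.55, 2.55]. Speed limits (rad/s): [2.22, 2.22, 2.57, 3.14, 3.14, 3.14].

### API

Orientations are given as a 3x3 rotation matrix whose columns are the frame's x, y, z axes.
In Python, from bench import * gives the robot as it stands. The module is installed in compiled form; this text tells all that it offers.
- The arm moves only by the tool apply_moves, never from a script. Its arguments are lists of equal length, an entry for each row: "dp": the shift along the world's x, y, z in mm, a list of three; "turn": the turn about the world's z in degrees. In form: {"dp": [[dx, dy, dz], ...], "turn": [turn, ...]}. A call has exactly 10 rows; each row is the pose to reach, as a shift and turn from the pose commanded when the call began; what a row does not reach only later rows make up. A row lasts 1/8 s, in which the tool goes at most 62.5 mm and 10.7 degrees, less where a joint would pass 70% of its speed; a pose out of reach is approached as far as the arm can. A call with a gripper value outside its range is refused whole. "jaw" is the closure, from -1 (fully open) to 1 (shut), so that 0 is half open, set as the call begins (left out, the last holds). The fingers move at their own pace and stop on an object; "newtons" is the grip in N (left out, the last holds). Time passes only in rows, so rows that repeat a pose let the fingers close, or fill a call up. It gives the time, the measured TCP pose, the force, the opening and the grip force at its end, in the units of the state.
- sense(): the state, without advancing time (a new reading comes with each control period).
- capture(name): name is "scene" or "top" or "wrist"; returns a dict with "pixels" (420x560x3 uint8, red, green, blue), "mtx" (3x3 intrinsics, pixels), "T" (4x4, takes a point from camera to world coordinates). Camera axes: x right, y down, z forward; pixel columns grow to the right and rows downward; lengths in mm; the calibration is good to about 2 mm. A picture is of the moment at which its call begins. There is no depth.
- finish_job(): hands the job in; it is judged then, once.
The state is a dict: "t": time; "qpos": joint angles; "qvel": joint speeds; "joint_efforts": joint torques, N m; "eef_pos": TCP position; "eef_rot": TCP orientation; "wrist_force": force on the tool from outside, world axes, zero at the start; "wrist_torque": the same for the moment, N m; "grip_width": opening from 0.0 (shut) to 1.0 (fully open); "grip_force": force on a finger pad.
Only numpy, scipy, OpenCV 4.12 (cv2) and the standard library are available. Lean on these libraries where they do the work, as an engineer would, in place of code of your own. Each camera call takes 0.05 s, during which the arm holds its last target. There are 200 camera calls.

## Working session

There is one attempt and no reset: what is moved stays moved. The work goes in short steps, Python scripts to look and compute and a tool call to move; the robot and the scene stay as the last step left them, time stands still between calls to the robot, and variables do not carry over. Pictures are saved under pics/ and viewed, at most 10 in all, crops included, and the job is handed in when it is done.

Besides the shell and the picture viewer there is one more tool, called after "Request:" as name(argument=value, ...), one argument or row to a line, values as JSON. apply_moves: Moves the arm, as the interface text tells. Its arguments: {"type":"object","properties":{"dp":{"type":"array","items":{"type":"array","items":{"type":"number"}}},"turn":{"type":"array","items":{"type":"number"}},"jaw":{"type":"number"},"newtons":{"type":"number"}},"required":["dp","turn"]}

```bash
mkdir -p pics
cat > h.py <<'E'
from bench import *
import numpy as np, cv2
def shot(n,f):
    c=capture(n); cv2.imwrite('pics/'+f,c['pixels'][:,:,::-1]); np.savez('pics/'+f+'.npz',mtx=c['mtx'],T=c['T'],pixels=c['pixels']); return c
def back(f,uv,z):
    c=np.load('pics/'+f+'.npz');K,T=c['mtx'],c['T']
    d=T[:3,:3]@np.linalg.inv(K)@np.array([uv[0],uv[1],1.]);o=T[:3,3]
    return (o+d*(z-o[2])/d[2])
def proj(f,p):
    c=np.load('pics/'+f+'.npz');K,T=c['mtx'],c['T']
    q=K@(T[:3,:3].T@(np.array(p,float)-T[:3,3]));return q[:2]/q[2]
E
python3 - <<'E'
from h import *
c=shot('top','top1.png');print(c['mtx'],c['T'])
c=shot('scene','scene1.png');print(c['mtx'],c['T'])
s=sense();print(s['t'],s['eef_rot'],s['grip_width'])
E
```

```text
[[446.08973611   0.         281.18211458]
 [  0.         446.08973611 196.69233377]
 [  0.           0.           1.        ]] [[-1.51664284e-02 -9.84645848e-01  1.73903803e-01  2.27416296e+02]
 [-9.99759431e-01  1.76895159e-02  1.29676785e-02 -2.11924127e+01]
 [-1.58448449e-02 -1.73665294e-01 -9.84677260e-01  1.42783187e+03]
 [ 0.00000000e+00  0.00000000e+00  0.00000000e+00  1.00000000e+00]]
[[427.25956872   0.         280.86546638]
 [  0.         427.25956872 208.94940284]
 [  0.           0.           1.        ]] [[ 6.69090217e-01  5.89023719e-01 -4.53176941e-01  9.62024593e+02]
 [ 7.43050413e-01 -5.41647053e-01  3.93057952e-01 -4.46980742e+02]
 [-1.39414978e-02 -5.99724544e-01 -8.00085062e-01  9.31757660e+02]
 [ 0.00000000e+00  0.00000000e+00  0.00000000e+00  1.00000000e+00]]
0.1 [[ 9.42165781e-01  3.35147053e-01 -3.06819448e-04]
 [ 3.35147191e-01 -9.42165266e-01  9.86182665e-04]
 [ 4.14415873e-05 -1.03197724e-03 -9.99999467e-01]] 0.9994823317244151
```

View pics/top1.png

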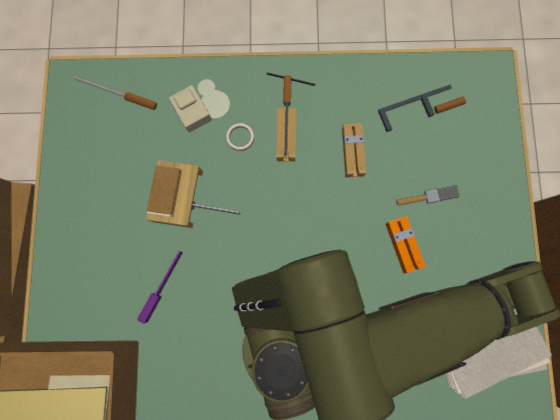

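View pics/scene1.png

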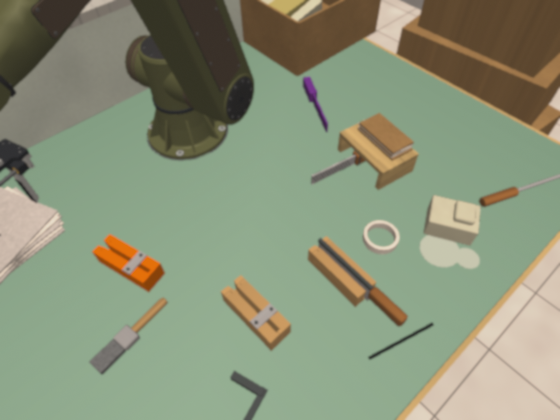

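The free holder is at top (355,150) with its mouth at (356,177). The rasp blade runs from (193,206) to its tip at (239,212), and the shelf front faces −y. I'll enlarge both areas.

Run:
```python
from h import *
p=np.load('pics/top1.png.npz')['pixels'][:,:,::-1]
a=cv2.resize(p[150:240,140:250],None,fx=4,fy=4,interpolation=cv2.INTER_CUBIC)
b=cv2.resize(p[115:185,325:385],None,fx=5,fy=5,interpolation=cv2.INTER_CUBIC)
o=np.zeros((360,760,3),np.uint8);o[:,:440]=a;o[:350,450:750]=b
cv2.imwrite('pics/crop1.png',o)
for uv,z in [((193,206),36),((239,212),36),((347,176),50),((366,174),50),((344,125),50),((362,124),50)]: print(uv,back('top1.png',uv,z).round(1))
```

```text
(193, 206) [448.3 276.9  36. ]
(239, 212) [426.6 130.9  36. ]
(347, 176) [ 533.3 -211.7   50. ]
(366, 174) [ 538.6 -271.8   50. ]
(344, 125) [ 701.6 -208.9   50. ]
(362, 124) [ 703.7 -266.9   50. ]
```

View pics/crop1.png

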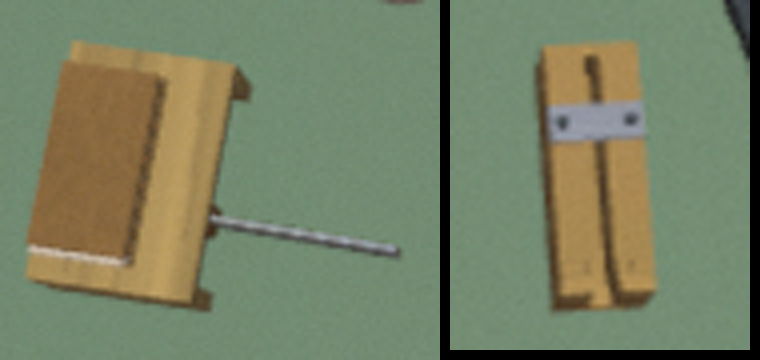

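The rasp lies at about −98.5° and the holder at about 0°. I'll look at the holder with the wrist camera on the way.

Request:
apply_moves(
  dp=[
    [50, 40, 0],
    [100, 80, 0],
    [150, 120, 0],
    [200, 160, 0],
    [250, 210, 0],
    [300, 255, 0],
    [316, 278, 0],
    [316, 278, 0],
    [316, 278, 0],
    [316, 278, 0],
  ],
  turn=[0, 0, 0, 0, 0, 0, 0, 0, 0, 0],
)

```text
t: 1.35
eef_pos: [499.7, -241.1, 205.4]
eef_rot: [[0.943, 0.334, -0.0], [0.334, -0.943, 0.0], [-0.0, -0.0, -1.0]]
wrist_force: [0.2, -0.2, 0.4]
grip_width: 1.002
grip_force: 0.0
```

Run:
```python
from h import *
c=shot('wrist','w1.png');print(c['T'].round(2));s=sense();print(s['t'],s['eef_pos'])
```

```text
[[ 3.3000e-01 -9.1000e-01 -2.3000e-01  5.6617e+02]
 [-9.4000e-01 -3.2000e-01 -8.0000e-02 -2.1720e+02]
 [ 0.0000e+00  2.4000e-01 -9.7000e-01  3.8409e+02]
 [ 0.0000e+00  0.0000e+00  0.0000e+00  1.0000e+00]]
1.4 [ 499.74334097 -241.09255768  205.47289421]
```

View pics/w1.png

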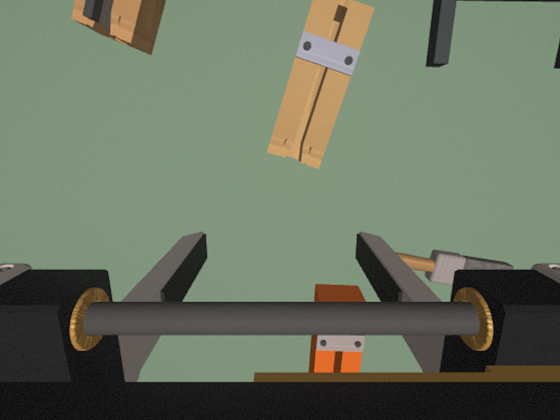

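Request:
apply_moves(
  dp=[
    [0, 50, 0],
    [-10, 110, 0],
    [-20, 170, 0],
    [-35, 230, 0],
    [-45, 290, 0],
    [-55, 350, 0],
    [-60, 395, 0],
    [-65, 410, 0],
    [-65, 410, 0],
    [-65, 410, 0],
  ],
  turn=[10, 20, 30, 40, 50, 60, 62, 62, 62, 62],
)

```text
t: 2.65
eef_pos: [435.7, 168.5, 205.5]
eef_rot: [[0.148, 0.989, 0.0], [0.989, -0.148, -0.0], [-0.0, 0.0, -1.0]]
wrist_force: [0.3, -0.3, -0.3]
grip_width: 1.0
grip_force: 0.0
```

Run:
```python
from h import *
c=shot('wrist','w2.png');print(c['T'].round(2));s=sense();print(s['t'],s['eef_pos'],s['eef_rot'].round(3))
```

```text
[[ 9.9000e-01 -1.4000e-01 -4.0000e-02  4.4600e+02]
 [-1.5000e-01 -9.6000e-01 -2.4000e-01  2.3872e+02]
 [ 0.0000e+00  2.5000e-01 -9.7000e-01  3.8413e+02]
 [ 0.0000e+00  0.0000e+00  0.0000e+00  1.0000e+00]]
2.7 [435.71231446 168.54628983 205.48191196] [[ 0.148  0.989  0.   ]
 [ 0.989 -0.148 -0.   ]
 [-0.     0.    -1.   ]]
```

View pics/w2.png

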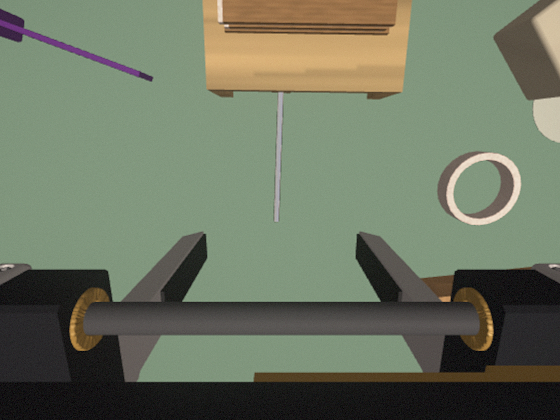

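w1 shows the holder's front edge at (268,152)–(320,167), with the strap at about (328,54). w2 shows the blade's top edge from (280,93) to its tip at (277,220).

Run:
```python
from h import *
for f,uv,z in [('w2.png',(280.5,94),36),('w2.png',(277,219),36),('w2.png',(206,90),72),('w2.png',(404,93),72),('w1.png',(268,152),50),('w1.png',(320,167),50),('w1.png',(373,9),50),('w1.png',(312,0),50),('w1.png',(341,14),50)]: print(f,uv,back(f,uv,z).round(1))
g=cv2.resize(np.load('pics/w1.png.npz')['pixels'][:180,240:400,::-1],None,fx=4,fy=3.3,interpolation=cv2.INTER_CUBIC)
g=cv2.resize(np.load('pics/w1.png.npz')['pixels'][90:180,250:340,::-1],None,fx=6,fy=6,interpolation=cv2.INTER_CUBIC)
cv2.imwrite('pics/crop2.png',g)
```

```text
w2.png (280.5, 94) [451.4 275.2  36. ]
w2.png (277, 219) [426.1 136.4  36. ]
w2.png (206, 90) [380.1 285.8  72. ]
w2.png (404, 93) [569.4 254.5  72. ]
w1.png (268, 152) [ 539.5 -212.3   50. ]
w1.png (320, 167) [ 543.2 -271.5   50. ]
w1.png (373, 9) [ 704.  -264.4   50. ]
w1.png (312, 0) [ 691.4 -205.5   50. ]
w1.png (341, 14) [ 689.6 -236.6   50. ]
```

View pics/crop2.png

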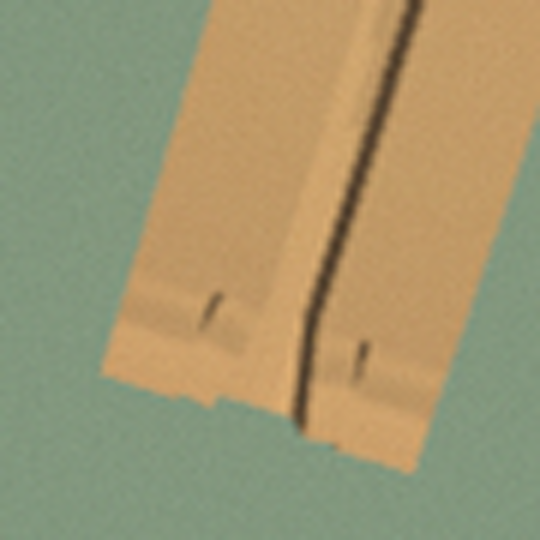

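Request:
apply_moves(
  dp=[
    [3, 36, 0],
    [3, 36, -50],
    [3, 36, -100],
    [3, 36, -140],
    [3, 36, -170],
    [3, 36, -185],
    [3, 36, -194],
    [3, 36, -198],
    [3, 36, -199],
    [3, 36, -199],
  ],
  turn=[-1.8, -1.8, -1.8, -1.8, -1.8, -1.8, -1.8, -1.8, -1.8, -1.8],
)

```text
t: 3.95
eef_pos: [438.6, 205.9, 7.0]
eef_rot: [[0.177, 0.984, 0.001], [0.984, -0.177, 0.0], [0.0, 0.001, -1.0]]
wrist_force: [1.3, -0.1, 0.0]
grip_width: 0.998
grip_force: 0.0
```

Request:
apply_moves(
  dp=[
    [0, 0, 0],
    [0, 0, 0],
    [0, 0, 0],
    [0, 0, 0],
    [0, 0, 0],
    [0, 0, 0],
    [0, 0, 0],
    [0, 0, 0],
    [0, 0, 0],
    [0, 0, 0],
  ],
  turn=[0, 0, 0, 0, 0, 0, 0, 0, 0, 0],
  jaw=1,
  newtons=40,
)

```text
t: 5.2
eef_pos: [438.3, 205.8, 6.4]
eef_rot: [[0.177, 0.984, -0.0], [0.984, -0.177, 0.0], [-0.0, -0.0, -1.0]]
wrist_force: [0.3, -0.1, -0.2]
grip_width: 0.056
grip_force: 40.0
```

Request:
apply_moves(
  dp=[
    [0, 0, 2],
    [-3, -15, 2],
    [-8, -43, 2],
    [-14, -75, 2],
    [-20, -110, 2],
    [-26, -143, 2],
    [-31, -170, 2],
    [-34, -187, 2],
    [-34, -187, 2],
    [-34, -187, 2],
  ],
  turn=[0, 0, 0, 0, 0, 0, 0, 0, 0, 0],
)

```text
t: 6.45
eef_pos: [404.2, 18.9, 8.5]
eef_rot: [[0.178, 0.984, 0.0], [0.984, -0.178, 0.0], [0.0, 0.0, -1.0]]
wrist_force: [0.0, 0.4, -3.8]
grip_width: 0.059
grip_force: 40.0
```

Request:
apply_moves(
  dp=[
    [0, 0, -1],
    [0, 0, -2],
    [0, 0, -2],
    [0, 0, -2],
    [0, 0, -2],
    [0, 0, -2],
    [0, 0, -2],
    [0, 0, -2],
    [0, 0, -2],
    [0, 0, -2],
  ],
  turn=[0, 0, 0, 0, 0, 0, 0, 0, 0, 0],
)

```text
t: 7.7
eef_pos: [404.4, 18.8, 6.4]
eef_rot: [[0.177, 0.984, 0.0], [0.984, -0.177, 0.0], [0.0, 0.0, -1.0]]
wrist_force: [-0.9, 1.1, -1.5]
grip_width: 0.06
grip_force: 40.0
```

Request:
apply_moves(
  dp=[
    [0, 0, 0],
    [0, 0, 0],
    [0, 0, 0],
    [0, 0, 0],
    [0, 0, 0],
    [0, 0, 0],
    [0, 0, 0],
    [0, 0, 0],
    [0, 0, 0],
    [0, 0, 0],
  ],
  turn=[0, 0, 0, 0, 0, 0, 0, 0, 0, 0],
  jaw=-0.3,
)

```text
t: 8.95
eef_pos: [404.3, 18.8, 6.4]
eef_rot: [[0.177, 0.984, -0.0], [0.984, -0.177, 0.0], [-0.0, -0.0, -1.0]]
wrist_force: [-0.2, -0.8, -0.3]
grip_width: 0.65
grip_force: 0.0
```

Request:
apply_moves(
  dp=[
    [0, 0, 10],
    [0, 0, 30],
    [0, 0, 60],
    [0, 0, 120],
    [0, 0, 170],
    [0, 0, 200],
    [0, 0, 200],
    [0, 0, 200],
    [0, 0, 200],
    [0, 0, 200],
  ],
  turn=[0, 0, 0, 0, 0, 0, 0, 0, 0, 0],
)

```text
t: 10.2
eef_pos: [404.1, 18.8, 205.8]
eef_rot: [[0.177, 0.984, -0.001], [0.984, -0.177, 0.0], [-0.0, -0.001, -1.0]]
wrist_force: [-0.5, 0.1, -0.6]
grip_width: 0.646
grip_force: 0.0
```

Run:
```python
from h import *
shot('top','top3.png')
c=shot('wrist','w3.png');s=sense();print(s['t'],s['eef_pos'])
o=np.hstack([c['pixels'][:240,100:480,::-1],cv2.resize(np.load('pics/top3.png.npz')['pixels'][150:240,140:290,::-1],(400,240),interpolation=cv2.INTER_CUBIC)])
cv2.imwrite('pics/crop3.png',o)
```

```text
10.3 [404.23246675  18.83464796 206.07088763]
```

View pics/crop3.png

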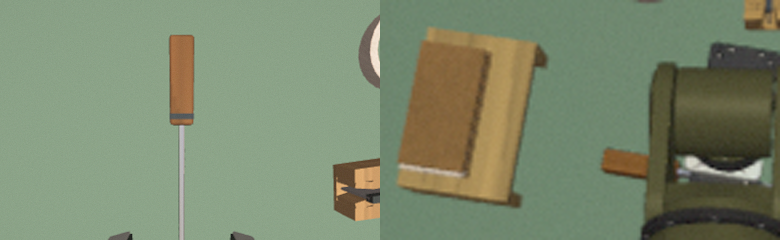

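The rasp stands on edge, clear of the shelf. In w3 the butt is at (282,36) and the shoulder at (282,125).

Run:
```python
from h import *
for uv,z in [((281.5,35.5),40),((282,122),40),((282,125),40),((282,126),36),((281,235),36)]: print(uv,back('w3.png',uv,z).round(1))
```

```text
(281.5, 35.5) [433.9 180.2  40. ]
(282, 122) [419.2  95.9  40. ]
(282, 125) [418.6  92.8  40. ]
(282, 126) [418.5  91.8  36. ]
(281, 235) [394.6 -33.9  36. ]
```

Request:
apply_moves(
  dp=[
    [10, 56, 0],
    [21, 113, 0],
    [21, 113, -40],
    [21, 113, -95],
    [21, 113, -140],
    [21, 113, -170],
    [21, 113, -185],
    [21, 113, -193],
    [21, 113, -196],
    [21, 113, -196],
  ],
  turn=[0, 0, 0, 0, 0, 0, 0, 0, 0, 0],
)

```text
t: 11.55
eef_pos: [425.7, 131.9, 11.0]
eef_rot: [[0.177, 0.984, 0.001], [0.984, -0.177, 0.0], [0.0, 0.001, -1.0]]
wrist_force: [-0.2, 0.1, 0.4]
grip_width: 0.647
grip_force: 0.0
```

Request:
apply_moves(
  dp=[
    [0, 0, 0],
    [0, 0, 0],
    [0, 0, 0],
    [0, 0, 0],
    [0, 0, 0],
    [0, 0, 0],
    [0, 0, 0],
    [0, 0, 0],
    [0, 0, 0],
    [0, 0, 0],
  ],
  turn=[0, 0, 0, 0, 0, 0, 0, 0, 0, 0],
  jaw=1,
  newtons=55,
)

```text
t: 12.8
eef_pos: [425.3, 131.8, 10.5]
eef_rot: [[0.177, 0.984, -0.0], [0.984, -0.177, 0.0], [-0.0, -0.0, -1.0]]
wrist_force: [-3.2, 0.1, 5.2]
grip_width: 0.274
grip_force: 55.0
```

Request:
apply_moves(
  dp=[
    [0, 0, 15],
    [0, 0, 50],
    [0, 0, 90],
    [0, -30, 90],
    [-10, -70, 90],
    [-20, -115, 90],
    [-30, -160, 90],
    [-45, -205, 90],
    [-60, -250, 90],
    [-75, -290, 90],
  ],
  turn=[0, 0, 0, 8, 18, 28, 38, 48, 58, 68],
)

```text
t: 14.05
eef_pos: [352.7, -152.7, 101.1]
eef_rot: [[-0.816, 0.577, 0.0], [0.577, 0.816, -0.0], [-0.001, -0.0, -1.0]]
wrist_force: [0.3, -0.6, -3.3]
grip_width: 0.272
grip_force: 55.0
```

Request:
apply_moves(
  dp=[
    [-10, -30, 0],
    [-20, -60, 0],
    [-30, -80, 0],
    [-38, -92, -10],
    [-39, -94, -30],
    [-39, -94, -50],
    [-39, -94, -65],
    [-39, -94, -70],
    [-39, -94, -70],
    [-39, -94, -70],
  ],
  turn=[9, 18, 27, 34.8, 34.8, 34.8, 34.8, 34.8, 34.8, 34.8],
)

```text
t: 15.3
eef_pos: [314.7, -245.6, 31.1]
eef_rot: [[-1.0, 0.013, 0.001], [0.013, 1.0, -0.001], [-0.001, -0.001, -1.0]]
wrist_force: [-0.3, -0.2, -3.0]
grip_width: 0.269
grip_force: 55.0
```

Run:
```python
from h import *
c=shot('wrist','w4.png');s=sense();print(s['t'],s['eef_pos'],s['qpos'].round(2) if hasattr(s['qpos'],'round') else s['qpos'])
cv2.imwrite('pics/crop4.png',cv2.resize(c['pixels'][:260,190:390,::-1],None,fx=2.3,fy=2.3,interpolation=cv2.INTER_CUBIC))
```

```text
15.35 [ 314.67206224 -245.53782681   31.03722154] [-0.75  0.23  2.09 -0.    0.83 -2.31]
```

View pics/crop4.png

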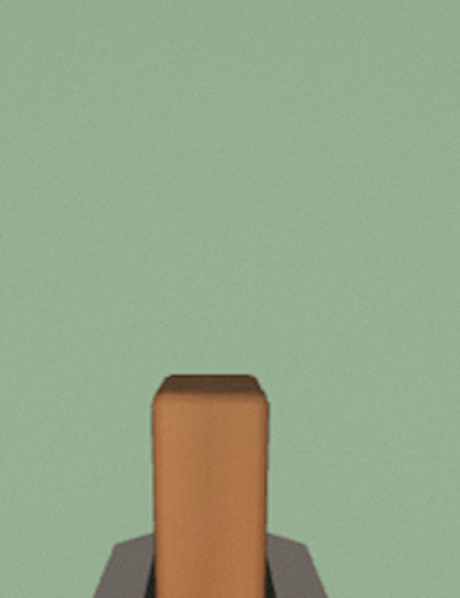

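Request:
apply_moves(
  dp=[
    [0, -3, -3],
    [0, -6.5, -7],
    [0, -6.5, -10.5],
    [0, -6.5, -10.5],
    [0, -6.5, -10.5],
    [0, -6.5, -10.5],
    [0, -6.5, -10.5],
    [0, -6.5, -10.5],
    [0, -6.5, -10.5],
    [0, -6.5, -10.5],
  ],
  turn=[2, 3.3, 3.3, 3.3, 3.3, 3.3, 3.3, 3.3, 3.3, 3.3],
)

```text
t: 16.6
eef_pos: [314.4, -251.8, 19.9]
eef_rot: [[-0.999, -0.044, -0.0], [-0.044, 0.999, 0.0], [0.0, 0.0, -1.0]]
wrist_force: [-0.2, -0.4, -2.6]
grip_width: 0.275
grip_force: 55.0
```

Run:
```python
from h import *
a=shot('top','top5.png')['pixels'];b=shot('scene','scene5.png')['pixels'];s=sense();print(s['t'],s['eef_pos'],s['eef_rot'].round(3))
print(proj('top5.png',(541,-242,50)),proj('top5.png',(505,-243,40)),proj('scene5.png',(541,-242,50)),proj('scene5.png',(505,-243,45)))
A=cv2.resize(a[110:220,320:400,::-1],None,fx=5,fy=5,interpolation=cv2.INTER_CUBIC)
B=cv2.resize(b[220:360,180:300,::-1],None,fx=3.3,fy=3.929,interpolation=cv2.INTER_CUBIC)
cv2.imwrite('pics/crop5.png',np.hstack([A,B[:550]]))
```

```text
16.7 [ 314.42123173 -251.8301137    19.94512499] [[-0.999 -0.044  0.   ]
 [-0.044  0.999 -0.   ]
 [-0.    -0.    -1.   ]]
[356.5117931  173.44593053] [356.85957324 185.24689987] [229.64789813 283.21352515] [220.05807445 274.1574485 ]
```

View pics/crop5.png

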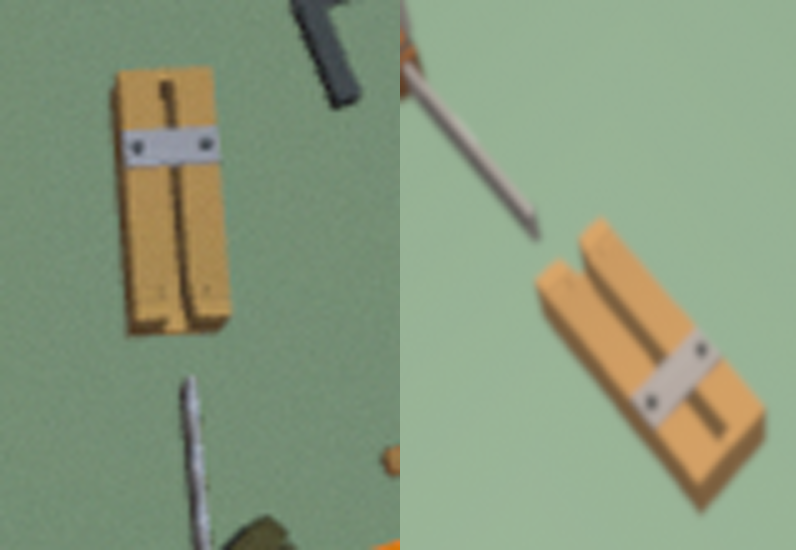

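The blade tip is at crop (189,380), about 35 mm ahead of the mouth, and roughly in line. I'll check angle and offset numerically.

Run:
```python
from h import *
T=lambda u,v,z: back('top5.png',(320+u/5-.4,110+v/5-.4),z)
S=lambda u,v,z: back('scene5.png',(180+(u-400)/3.3-.35,220+v/3.929-.37),z)
def line(n,a,b):
    d=b-a; m=d[1]/d[0]; print(n,a.round(1),b.round(1),'deg',np.degrees(np.arctan(m)).round(2),'y@541',(a[1]+m*(541-a[0])).round(1))
zb=9.5+36
line('T blade',T(205,545,zb),T(189,378,zb))
line('T left',T(130,320,50),T(118,74,50)); line('T right',T(231,315,50),T(212,69,50))
line('S blade',S(406,68,zb),S(537,222,zb))
line('S leftedge(y-)',S(537,283,50),S(701,487,50)); line('S right',S(602,219,50),S(766,412,50))
line('S slotR',S(583,258,50),S(726,430,50))
```

```text
T blade [ 397.9 -249.    45.5] [ 504.  -243.8   45.5] deg 2.8 y@541 -242.0
T left [ 541.1 -207.6   50. ] [ 703.6 -206.4   50. ] deg 0.42 y@541 -207.6
T right [ 543.2 -271.4   50. ] [ 705.7 -267.    50. ] deg 1.55 y@541 -271.4
S blade [ 357.6 -251.2   45.5] [ 511.1 -244.3   45.5] deg 2.56 y@541 -243.0
S leftedge(y-) [ 544.7 -269.1   50. ] [ 709.4 -264.2   50. ] deg 1.73 y@541 -269.3
S right [ 542.6 -210.4   50. ] [ 706.7 -205.7   50. ] deg 1.67 y@541 -210.5
S slotR [ 553.6 -236.    50. ] [ 696.8 -231.6   50. ] deg 1.76 y@541 -236.4
```

```bash
cat > fit.py <<'E'
from h import *
from scipy.optimize import minimize
fs={'top5.png':(110,190,330,380),'scene5.png':(265,360,205,305),'w1.png':(0,180,255,385)}
M={}
for f,(r0,r1,c0,c1) in fs.items():
    p=np.load('pics/'+f+'.npz')['pixels'][r0:r1,c0:c1].astype(np.uint8)
    lab=cv2.cvtColor(p,cv2.COLOR_RGB2LAB).astype(float)
    m=(lab[...,1]>127).astype(np.uint8)  # not green
    n,l,st,_=cv2.connectedComponentsWithStats(m); k=1+np.argmax(st[1:,4]); m=(l==k).astype(np.uint8)
    cn=cv2.convexHull(np.vstack(cv2.findContours(m,cv2.RETR_EXTERNAL,cv2.CHAIN_APPROX_NONE)[0]))
    h=np.zeros_like(m); cv2.fillPoly(h,[cn],1); M[f]=h.astype(float); print(f,m.sum(),h.sum())
def ren(f,q):
    x,y,a=q;r0,r1,c0,c1=fs[f];ca,sa=np.cos(a),np.sin(a);P=[]
    for X in(0,165):
        for Y in(-30,30):
            for Z in(0,50): P.append(proj(f,(x+ca*X-sa*Y,y+sa*X+ca*Y,Z)))
    P=(np.array(P)-[c0,r0]+.5)*8-.5
    im=np.zeros(((r1-r0)*8,(c1-c0)*8),np.uint8); cv2.fillConvexPoly(im,cv2.convexHull(np.round(P).astype(np.int32)),255)
    return cv2.resize(im,(c1-c0,r1-r0),interpolation=cv2.INTER_AREA)/255
def go(F):
    c=lambda q:sum(np.abs(ren(f,(q[0],q[1],q[2]/50))-M[f]).sum() for f in F)
    r=minimize(c,[541,-241,1.8],method='Nelder-Mead',options=dict(initial_simplex=[[541,-241,1.8],[545,-241,1.8],[541,-237,1.8],[541,-241,3.5]]))
    print(F,r.x[:2].round(1),np.degrees(r.x[2]/50).round(2),r.fun.round(0))
for f in fs: go([f])
go(list(fs))
E
python3 fit.py
```

```text
top5.png 1054 1113
scene5.png 2247 2336
w1.png 9621 9915
['top5.png'] [ 541.6 -242. ] 1.9 42.0
['scene5.png'] [ 539.  -238.1] 1.23 92.0
['w1.png'] [ 540.  -240.1] 1.57 150.0
['top5.png', 'scene5.png', 'w1.png'] [ 539.8 -240.2] 1.66 347.0
```

Request:
apply_moves(
  dp=[
    [0, 4.8, 0.5],
    [0, 4.8, 0.5],
    [10, 5.1, 0.5],
    [20, 5.4, 0.5],
    [30, 5.7, 0.5],
    [40, 6, 0.5],
    [50, 6.3, 0.5],
    [60, 6.6, 0.5],
    [70, 6.9, 0.5],
    [75, 7, 0.5],
  ],
  turn=[-0.85, -0.85, -0.85, -0.85, -0.85, -0.85, -0.85, -0.85, -0.85, -0.85],
)

```text
t: 17.95
eef_pos: [390.0, -244.8, 20.4]
eef_rot: [[-1.0, -0.03, 0.0], [-0.03, 1.0, -0.0], [-0.0, -0.0, -1.0]]
wrist_force: [1.2, -0.6, -2.6]
grip_width: 0.276
grip_force: 55.0
```

Request:
apply_moves(
  dp=[
    [10, 0.3, 0],
    [20, 0.6, 0],
    [30, 0.9, 0],
    [40, 1.2, 0],
    [50, 1.5, 0],
    [60, 1.8, 0],
    [70, 2.1, 0],
    [80, 2.4, 0],
    [90, 2.7, 0],
    [95, 2.8, 0],
  ],
  turn=[0, 0, 0, 0, 0, 0, 0, 0, 0, 0],
)

```text
t: 19.2
eef_pos: [485.0, -242.0, 20.4]
eef_rot: [[-1.0, -0.029, 0.0], [-0.029, 1.0, 0.0], [-0.0, 0.0, -1.0]]
wrist_force: [-0.6, -0.2, -3.1]
grip_width: 0.274
grip_force: 55.0
```

Request:
apply_moves(
  dp=[
    [2, 0, 0],
    [4, 0.1, 0],
    [6, 0.2, 0],
    [8, 0.2, 0],
    [10, 0.3, 0],
    [11, 0.3, 0],
    [12, 0.4, -1],
    [13, 0.4, -1.5],
    [13, 0.4, -1.5],
    [13, 0.4, -1.5],
  ],
  turn=[0, 0, 0, 0, 0, 0, 0, 0, 0, 0],
)

```text
t: 20.45
eef_pos: [497.4, -241.6, 19.0]
eef_rot: [[-1.0, -0.029, 0.0], [-0.029, 1.0, -0.0], [-0.0, -0.0, -1.0]]
wrist_force: [-0.7, 0.5, -3.2]
grip_width: 0.275
grip_force: 55.0
```

Request:
apply_moves(
  dp=[
    [0.5, 0, 0],
    [1, 0, 0],
    [1.5, 0, 0],
    [2, 0, 0],
    [2, 0, 0],
    [2, 0, 0],
    [2, 0, 0],
    [2, 0, 0],
    [2, 0, 0],
    [2, 0, 0],
  ],
  turn=[0, 0, 0, 0, 0, 0, 0, 0, 0, 0],
)

```text
t: 21.7
eef_pos: [499.4, -241.6, 18.9]
eef_rot: [[-1.0, -0.029, -0.0], [-0.029, 1.0, -0.0], [0.0, -0.0, -1.0]]
wrist_force: [-0.1, 0.7, -2.9]
grip_width: 0.274
grip_force: 55.0
```

Request:
apply_moves(
  dp=[
    [0.5, 0, 0],
    [1, 0, -0.2],
    [1.5, 0, -0.4],
    [2, 0, -0.4],
    [2, 0, -0.4],
    [2, 0, -0.4],
    [2, 0, -0.4],
    [2, 0, -0.4],
    [2, 0, -0.4],
    [2, 0, -0.4],
  ],
  turn=[0, 0, 0, 0, 0, 0, 0, 0, 0, 0],
)

```text
t: 22.95
eef_pos: [501.4, -241.6, 18.5]
eef_rot: [[-1.0, -0.029, -0.0], [-0.029, 1.0, 0.0], [0.0, 0.0, -1.0]]
wrist_force: [-1.1, -0.2, -1.4]
grip_width: 0.271
grip_force: 55.0
```

Request:
apply_moves(
  dp=[
    [0.5, 0, 0],
    [1, 0, 0],
    [1.5, 0, 0],
    [1.5, 0, 0],
    [1.5, 0, 0],
    [1.5, 0, 0],
    [1.5, 0, 0],
    [1.5, 0, 0],
    [1.5, 0, 0],
    [1.5, 0, 0],
  ],
  turn=[0, 0, 0, 0, 0, 0, 0, 0, 0, 0],
)

```text
t: 24.2
eef_pos: [501.5, -241.6, 18.5]
eef_rot: [[-1.0, -0.029, -0.003], [-0.029, 1.0, 0.001], [0.003, 0.001, -1.0]]
wrist_force: [-14.5, -0.4, 6.6]
grip_width: 0.276
grip_force: 55.0
```

Request:
apply_moves(
  dp=[
    [0, 0, 0],
    [-0.5, 0, -0.2],
    [-1, 0, -0.3],
    [-1, 0, -0.3],
    [-1, 0, -0.3],
    [-1, 0, -0.3],
    [-1, 0, -0.3],
    [-1, 0, -0.3],
    [-1, 0, -0.3],
    [-1, 0, -0.3],
  ],
  turn=[0, 0, 0, 0, 0, 0, 0, 0, 0, 0],
)

```text
t: 25.45
eef_pos: [501.5, -241.7, 18.5]
eef_rot: [[-1.0, -0.029, -0.001], [-0.029, 1.0, 0.0], [0.001, 0.0, -1.0]]
wrist_force: [-6.5, 0.4, 5.0]
grip_width: 0.272
grip_force: 55.0
```

Request:
apply_moves(
  dp=[
    [0, 0, 0],
    [0, 0, 0],
    [0, 0, 0],
    [0, 0, 0],
    [0, 0, 0],
    [0, 0, 0],
    [0, 0, 0],
    [0, 0, 0],
    [0, 0, 0],
    [0, 0, 0],
  ],
  turn=[0, 0, 0, 0, 0, 0, 0, 0, 0, 0],
  jaw=-0.2,
)

```text
t: 26.7
eef_pos: [501.9, -241.6, 18.2]
eef_rot: [[-1.0, -0.029, 0.0], [-0.029, 1.0, 0.0], [-0.0, 0.0, -1.0]]
wrist_force: [0.3, 0.3, 0.3]
grip_width: 0.603
grip_force: 0.0
```

Request:
apply_moves(
  dp=[
    [0, 0, 10],
    [0, 0, 40],
    [0, 0, 90],
    [0, 0, 140],
    [-20, 0, 190],
    [-60, 0, 200],
    [-100, 0, 200],
    [-150, 0, 200],
    [-150, 0, 200],
    [-150, 0, 200],
  ],
  turn=[0, 0, 0, 0, 0, 0, 0, 0, 0, 0],
)

```text
t: 27.95
eef_pos: [352.4, -241.8, 219.0]
eef_rot: [[-1.0, -0.029, 0.001], [-0.029, 1.0, -0.001], [-0.001, -0.001, -1.0]]
wrist_force: [0.4, -0.1, -0.1]
grip_width: 0.6
grip_force: 0.0
```

Run:
```python
from h import *
a=shot('top','top6.png')['pixels'];b=shot('scene','scene6.png')['pixels']
A=cv2.resize(a[110:220,320:400,::-1],None,fx=5,fy=5,interpolation=cv2.INTER_CUBIC)
B=cv2.resize(b[220:360,180:300,::-1],None,fx=3.3,fy=3.929,interpolation=cv2.INTER_CUBIC)
cv2.imwrite('pics/crop6.png',np.hstack([A,B[:550]]))
```

```text
(no output)
```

View pics/crop6.png

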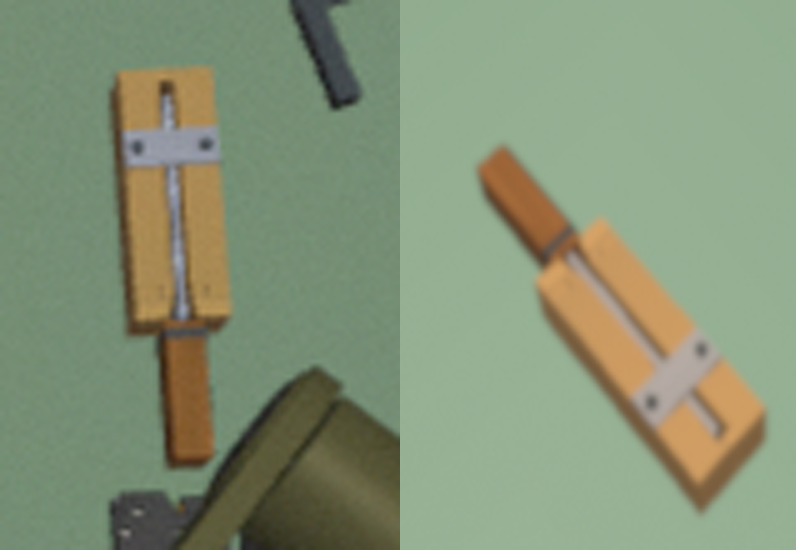

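The rasp is home in the slot: the blade is under the strap, the shoulder is against the front face (crop (185,325)), and the gripper is clear.

```bash
python3 -c "
from bench import *
print(finish_job())"
```

```text
the job is handed in; nothing more can be done
None
```

I drew the rasp clear of the shelf, set it down on edge, then took it by the handle and slid it fully home under the strap in the free holder. I let go and handed the job in at about 28 s, without moving the stone, tape or brush; no verdict came back.

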